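# Pull the laser interlock plug and hang it on the swivel hook

## Robot

A 6-joint arm with a two-finger parallel gripper is mounted at the origin on a cart in front of the work surface, level with it; the furniture and walls round the work are solid. World frame = base frame: x ahead of the robot, y to its left, z up, the work surface at z = 0. Lengths are in m, angles in rad, forces in N, time in s.
With the tool pointing down it reaches from about 0.325 to 0.85 m from the base axis. Payload 4.4 kg.
Tool frame: the origin (TCP) lies on the centre line of the jaws, within the pads' length; the fingertips stand 22 mm ahead of it and the grasp point (between the pads) lies 3 mm ahead of it; z points along the fingers, y is the direction in which the jaws open and shut (so a half turn about z gives the same grasp; the last joint's range is limited). The gripper opens to 94 mm and grips with 3 to 60 N. Pads are 16 mm wide; open, the fingers measure 119 mm over their backs; the gripper's body (75 mm by 177 mm) begins 78 mm behind the grasp point.
Start: joints at [1.19, 0.207, 1.542, -0, 1.393, -0.15], TCP at [0.132, 0.56, 0.195] pointing down, gripper open.
Joint ranges: [-2.73, 2.73], [-0.86, 2.22], [0.23, 2.46], [-1.11, 4.25], [0.08, 2.63], [-2.82, 2.82]. Speed limits (rad/s): [2.79, 2.79, 3.14, 3.14, 3.14, 3.14].

## Interface

Orientations are given as a unit quaternion [w, x, y, z].
In Python, from bench import observe, read_camera, job gives the robot as it stands.
- The arm moves only by the tool arm_command, never from a script. Its argument "rows" is a list of rows, each an object with "gripper": the finger opening in mm, from 0 to 94; "xyz": the shift along the tool's x, y, z in mm, a list of three; "roll": the turn about the tool's z in units of 6 degrees (1.0 is 6 degrees). A call has 1 to 10 rows; each row shifts and turns the commanded pose from where the row before left it, along the tool's axes as they then stand; what a row does not reach is not made up. A row lasts 1/12 s, in which the tool goes at most 41.7 mm and 7.16 degrees, less where a joint would pass 70% of its speed; a pose out of reach is approached as far as the arm can. A call is refused whole if a number of a shift passes 41.7 or a number of a turn 1, either way. A call with a gripper value outside its range is refused whole. The fingers move at their own pace and stop on an object; the grip force is fixed at half the most. Time passes only in rows, so rows that do not move let the fingers close. It gives the time, the measured TCP pose, the force and the opening at its end, in the units of the state.
- observe(): the state, without advancing time (a new reading comes with each control period).
- read_camera(name): name is "scene" or "top"; returns a dict with "color" (420x560x3 uint8, red, green, blue), "depth" (420x560 float32, m along the optical axis (not along the pixel's ray), 0 where there is no reading), "mtx" (3x3 intrinsics, pixels), "k1" (the pictures are not rectified: a ray, as slopes to the right and down, at radius r is drawn at 1 + k1 r^2 times it, then the intrinsics apply), "cam_to_world" (4x4, takes a point from camera to world coordinates). Camera axes: x right, y up, looking along -z (the intrinsics and any distortion apply to the point x, -y, -z); pixel columns grow to the right and rows downward; lengths in m; the calibration is good to about 2 mm. A picture is of the moment at which its call begins.
- job.sign_off(): hands the job in, once; it reports no verdict.
The state is a dict: "t": time; "joint_pos": joint angles; "joint_vel": joint speeds; "tau": joint torques, N m; "tool_pos": TCP position; "orientation": TCP orientation; "contact_force": force on the tool from outside, world axes, zero at the start; "wrist_torque": the same for the moment, N m; "width": finger opening in m.
Only numpy, scipy, OpenCV 4.12 (cv2) and the standard library are available. Lean on these libraries where they do the work, as an engineer would, in place of code of your own. Each camera call takes 0.05 s, during which the arm holds its last target. There are 200 camera calls.

## Task

The marking laser is to be taken out of service. First turn the swivel hook on its stand so that it points along the yellow stripe on the stand's base; then squeeze the two orange side buttons of the interlock plug together to free its latch, pull the plug out of the box, and hang it by its wire bail on the hook, still facing the stripe. Let it hang freely, and do not disturb the screwdriver, black knob and blue tray nearby.

Things in the scene. Friction and masses are not known exactly. Their poses are not given: they have to be found in the camera images.
- socket: grey interlock box fixed to the worktop, 76 (x) x 84 (y) x 34 mm high on a base sheet 80 x 88 mm; origin at the centre of its underside, z up. In the middle of its top is the 25 x 38 mm mouth that holds the plug's tongue; the plug leaves straight up.
- plug: loose black plug, 0.13 kg, latched in the box's mouth, axes as the box's. Origin: centre of the shell's underside, which rests on the box's top (34 mm above the worktop); z up, y along the line through its buttons, x along the hole axis of the bail. Shell 30 (x) x 40 (y) x 34 mm high, below it a tongue 20 mm deep. Pulled without both buttons in, the latch holds it.
- button_left (a joint): travel of the orange button on the plug's +y side, 0 = out, 0.006 m = fully in; needs 4 N to start and 7 N when fully in, springs back. Its barb lets go of the box beyond about 0.004.
- button_right (a joint): the same for the orange button on the plug's -y side; both must be in at once to free the plug.
- button_left_face (a point): middle of the outer face of the +y button (20 wide x 17 mm high), 20.5 mm above the plug's origin, 27 mm out from it in y (21 mm when pressed). So the plug is 54 mm wide over the buttons, 42 mm with both pressed.
- button_right_face (a point): middle of the outer face of the -y button, 27 mm out in -y, otherwise the same.
- bail_top (a point): middle of the underside of the top bar of the plug's upright steel wire bail, 58 mm above the plug's origin. Wire 4 mm thick, outer top at 62 mm; opening 25 mm wide (y), 24 mm high (from the shell's top). The bail lies in the plug's y-z plane, so it stands clear between fingers that hold the plug by its buttons.
- stand: hook stand fixed to the worktop: round dark base 88 mm across, 10 mm high; post 16 mm thick; on it the swivel hook with a red hub (24 mm across, top 148 mm above the worktop). Origin: centre of the base's underside, on the post's axis, z up. The yellow stripe on the base runs from the post along the stand's -x axis, about towards the robot.
- hook (a joint): turn of the hook about the post's vertical axis, rad, anticlockwise seen from above; 0 = pointing along the yellow stripe (the stand's -x). Range -0.7 to 2.2; light friction (0.05 N m) keeps it where it is left. It starts between 0.8 and 1.5.
- hook_seat (a point): top of the hook's 8 mm rod at its saddle, 42 mm out from the post's axis, 144 mm above the worktop; the hook points from the post's axis to here. The rod can be pinched from above here. It is level from 34 to 50 mm out, then rises to the rounded tip, which ends 67 mm out and 10 mm above the saddle's top; inwards it rises 4 mm to the hub.
- screwdriver: yellow-handled screwdriver, 22 x 177 x 22 mm, lying loose on the worktop between box and stand; bystander, origin under its middle, long axis y.
- knob_part: loose round black machine knob, 40 mm across, 26 mm high, with a brass-coloured centre; bystander, origin under its centre.
- tray: small blue parts tray, 94 x 127 x 29 mm; bystander, origin under its centre.

How it is judged:
By the outcome, as a careful person would: the job done as asked, in the order asked, and still so for the second after the job is handed in, with the robot touching nothing.
It also fails if it takes over 67 s, if anything falls off the work surface, if the arm or the gripper's body presses on something with over 40 N, if the wrist force passes 120 N, or if a joint passes its speed limit or range.

## Working session

There is one attempt and no reset: what is moved stays moved. The work goes in short steps, Python scripts to look and compute and a tool call to move; the robot and the scene stay as the last step left them, time stands still between calls to the robot, and variables do not carry over. Pictures are saved under pics/ and viewed, about 8 in all and at most 12, crops included, and the job is handed in when it is done.

Besides the shell and the picture viewer there is one more tool, called by a JSON object that holds its "method" and its "body". arm_command: Moves the arm, as the interface text tells. Its arguments: {"type":"object","properties":{"rows":{"type":"array"}},"required":["rows"]}

```bash
mkdir -p pics; cat > h.py <<'E'
import numpy as np, cv2
from bench import observe, read_camera, job
def snap(n,f=None):
    c=read_camera(n)
    if f: cv2.imwrite('pics/'+f,c['color'][:,:,::-1])
    return c
def world(c):
    "per-pixel world points from depth"
    m=c['mtx'];h,w=c['depth'].shape
    uv=np.stack(np.meshgrid(np.arange(w),np.arange(h)),-1).reshape(-1,1,2).astype(float)
    s=cv2.undistortPoints(uv,m,np.array([c['k1'],0,0,0.])).reshape(h,w,2)
    d=c['depth'];P=np.stack([s[...,0]*d,-s[...,1]*d,-d],-1)
    T=c['cam_to_world'];return P@T[:3,:3].T+T[:3,3]
def ray(c,u,v,z):
    s=cv2.undistortPoints(np.array([[[u,v]]],float),c['mtx'],np.array([c['k1'],0,0,0.])).ravel()
    T=c['cam_to_world'];d=T[:3,:3]@np.array([s[0],-s[1],-1.]);o=T[:3,3]
    return o+d*(z-o[2])/d[2]
E
python3 - <<'E'
from h import *
a=snap('scene','s0.png');b=snap('top','t0.png')
for c in(a,b):print(c['mtx'].tolist(),c['k1'],c['cam_to_world'].round(3).tolist())
o=observe();print({k:np.round(v,3).tolist() for k,v in o.items()})
E
```

```text
[[408.6858825094553, 0.0, 273.6264647341226], [0.0, 408.6858825094553, 202.78339798247677], [0.0, 0.0, 1.0]] -0.029088725026783006 [[0.535, 0.662, -0.524, 0.171], [-0.845, 0.421, -0.331, -0.194], [0.001, 0.62, 0.785, 0.765], [0.0, 0.0, 0.0, 1.0]]
[[429.37345827057277, 0.0, 283.2673659491052], [0.0, 429.37345827057277, 215.7559481419784], [0.0, 0.0, 1.0]] -0.12016914222559737 [[0.007, 0.988, -0.157, 0.475], [-0.999, 0.012, 0.032, 0.107], [0.033, 0.157, 0.987, 0.967], [0.0, 0.0, 0.0, 1.0]]
{'t': 0.1, 'joint_pos': [1.189, 0.207, 1.543, -0.0, 1.393, -0.151], 'joint_vel': [-0.001, -0.002, -0.005, 0.001, 0.0, 0.002], 'tau': [-0.0, -37.187, -28.229, 0.07, 0.031, -0.0], 'tool_pos': [0.131, 0.559, 0.194], 'orientation': [-0.0, 0.115, 0.993, -0.001], 'contact_force': [0.802, -0.104, -0.477], 'wrist_torque': [0.024, -0.001, -0.023], 'width': 0.094}
```

View pics/s0.png

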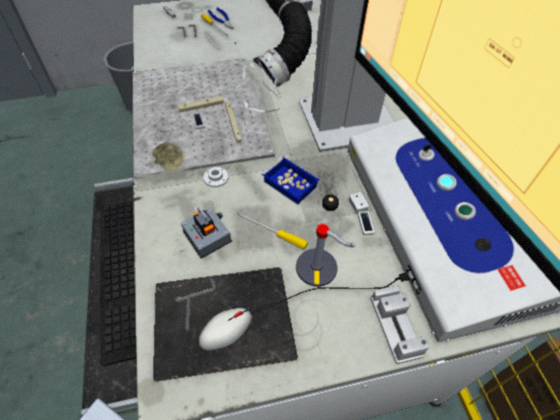

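View pics/t0.png

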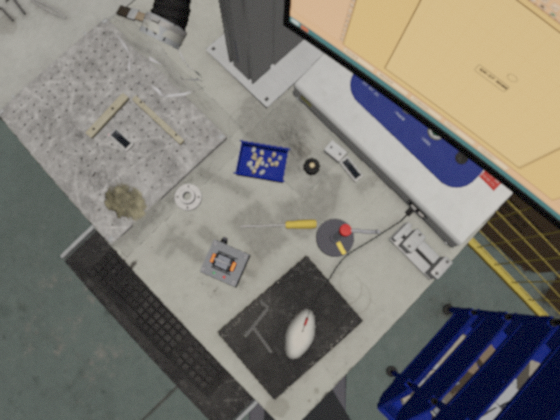

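The scene view shows the box with its plug at (207,228), the stand at (318,262) with the red hub at (322,230), and the hook pointing right. In the top view the box is at (225,262) and the hub at (345,230), with the hook towards (378,232) and the stripe towards (341,248). The arm is out of view.

```bash
python3 - <<'E'
from h import *
def comp(c,m,name,roi):
    W=world(c);x0,y0,x1,y1=roi;k=np.zeros_like(m);k[y0:y1,x0:x1]=m[y0:y1,x0:x1]
    n,l,s,ce=cv2.connectedComponentsWithStats(k.astype(np.uint8))
    for i in range(1,n):
        if s[i,4]>=8:
            P=W[l==i];P=P[c['depth'][l==i]>0]
            print(name,s[i].tolist(),ce[i].round(1),'med',np.median(P,0).round(4),'zmin/max',P[:,2].min().round(3),P[:,2].max().round(3))
for n,rb,rs in(('scene',(175,195,240,265),(290,215,365,290)),('top',(195,230,255,290),(310,210,385,260))):
    c=snap(n);hsv=cv2.cvtColor(c['color'],cv2.COLOR_RGB2HSV);H,S,V=[hsv[...,i].astype(int) for i in range(3)]
    comp(c,(H>5)&(H<20)&(S>130)&(V>120),n+' orange',rb)
    comp(c,((H<6)|(H>174))&(S>150)&(V>90),n+' red',rs)
    comp(c,(H>18)&(H<35)&(S>130)&(V>100),n+' yellow',rs)
    W=world(c)
    for nm,(x0,y0,x1,y1),zl,zh in(('boxtop',rb,.030,.0375),('base',rs,.006,.014),('hookrod',rs,.125,.165),('plug top',rb,.06,.075),('bail',rb,.08,.12)):
        z=W[y0:y1,x0:x1];P=z[(z[...,2]>zl)&(z[...,2]<zh)]
        if len(P)>4:
            r=cv2.minAreaRect((P[:,:2]*1000).astype(np.float32));print(n,nm,len(P),P.mean(0).round(4),[np.round(q,1) for q in r])
    im=c['color'][:,:,::-1]
    x=lambda r:cv2.resize(im[r[1]:r[3],r[0]:r[2]],(400,400*(r[3]-r[1])//(r[2]-r[0])),interpolation=cv2.INTER_CUBIC)[:400]
    A,B=x(rb),x(rs);h=min(A.shape[0],B.shape[0]);cv2.imwrite(f'pics/{n}_c.png',np.hstack([A[:h],B[:h]]))
E
python3 -c "
import cv2,numpy as np
a=cv2.imread('pics/scene_c.png');b=cv2.imread('pics/top_c.png')
im=np.vstack([a,b]);print(im.shape);s=min(1,600/im.shape[0]);cv2.imwrite('pics/crops.png',cv2.resize(im,None,fx=s,fy=s))"
```

```text
scene orange [194, 212, 4, 4, 9] [195.7 213.6] med [0.5235 0.225  0.0659] zmin/max 0.062 0.069
scene orange [204, 224, 10, 8, 45] [208.6 227.4] med [0.5112 0.1823 0.0623] zmin/max 0.056 0.065
scene red [317, 224, 12, 14, 123] [322.3 229.9] med [ 0.5767 -0.0427  0.1477] zmin/max 0.134 0.151
scene yellow [290, 234, 18, 15, 160] [297.8 241.2] med [0.6064 0.0191 0.0202] zmin/max 0.007 0.025
scene yellow [314, 270, 5, 15, 72] [316.1 276.9] med [ 0.5571 -0.0535  0.0106] zmin/max 0.008 0.015
scene boxtop 806 [0.515  0.1982 0.0343] [array([520.9, 204.3]), array([87.2, 77. ]), np.float64(67.3)]
scene base 1135 [ 0.5869 -0.0443  0.0101] [array([633.3, -47.4]), array([184. , 173.9]), np.float64(33.4)]
scene hookrod 300 [ 0.5777 -0.0595  0.1454] [array([575.2, -68.1]), array([77.1, 25. ]), np.float64(79.9)]
scene plug top 253 [0.5172 0.1999 0.0675] [array([520.1, 203.3]), array([55.1, 29.4]), np.float64(67.1)]
scene bail 34 [0.5195 0.2024 0.0926] [array([520.6, 203.9]), array([32. ,  4.1]), np.float64(67.9)]
top orange [210, 254, 6, 9, 26] [212.7 257.7] med [0.5268 0.2253 0.0627] zmin/max 0.058 0.069
top orange [230, 262, 6, 9, 35] [232.4 266.1] med [0.5106 0.1845 0.0624] zmin/max 0.058 0.067
top red [340, 225, 10, 11, 94] [344.5 230. ] med [ 0.5784 -0.0381  0.1475] zmin/max 0.137 0.151
top yellow [310, 220, 6, 8, 38] [311.9 223.6] med [0.6072 0.0124 0.0206] zmin/max 0.014 0.024
top boxtop 993 [0.5184 0.2039 0.0336] [array([519.3, 205. ]), array([84.7, 76.6]), np.float64(67.4)]
top base 929 [ 0.5769 -0.0374  0.0098] [array([573.9, -63.1]), array([166.1,  87. ]), np.float64(75.2)]
top hookrod 243 [ 0.5783 -0.0581  0.1462] [array([580. , -67.1]), array([22.2, 76. ]), np.float64(1.6)]
top plug top 296 [0.5189 0.2041 0.0671] [array([519. , 204.4]), array([54. , 30.1]), np.float64(67.5)]
top bail 32 [0.519  0.2041 0.0933] [array([519.4, 204.9]), array([31.5,  3.7]), np.float64(67.7)]
(666, 800, 3)
```

View pics/crops.png

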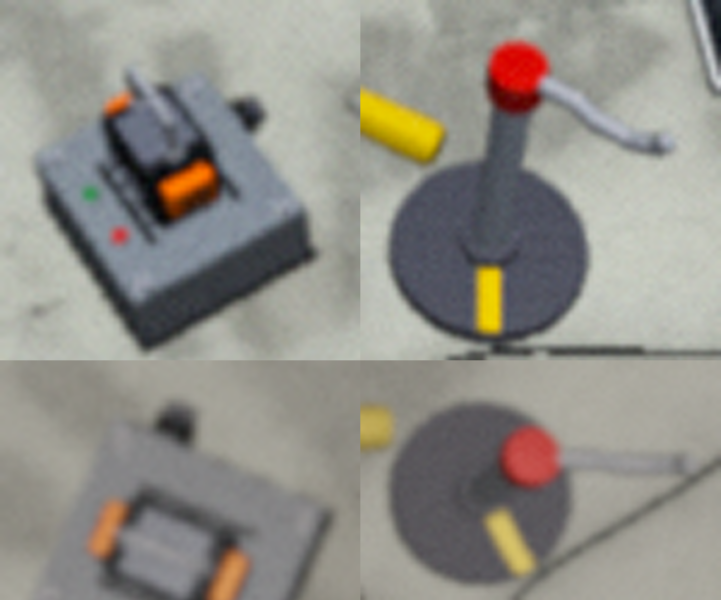

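The box, plug and bail agree across both views: centre (0.519, 0.204), long axis about 67.5°, with sizes and heights as given. The hook points right at about 60° from the stripe. Next: the stand fit and nearby tall obstacles.

```bash
cat > st.py <<'E'
from h import *
def stand(save=None):
    from scipy.optimize import least_squares
    for n in('scene','top'):
        c=snap(n,save and f'{n}_{save}.png');W=world(c);hsv=cv2.cvtColor(c['color'],cv2.COLOR_RGB2HSV);H,S,V=[hsv[...,i].astype(int) for i in range(3)]
        near=np.hypot(W[...,0]-.58,W[...,1]+.042)
        red=((H<6)|(H>174))&(S>150)&(V>90)&(near<.05)&(W[...,2]>.144)
        hub=W[red];cc=cv2.minEnclosingCircle((hub[:,:2]*1000).astype(np.float32))
        bm=(near<.052)&(abs(W[...,2]-.01)<.003);B=W[bm][:,:2]
        bc=cv2.minEnclosingCircle((B*1000).astype(np.float32))
        ye=(H>18)&(H<35)&(S>110)&(V>90)&bm;Y=W[ye][:,:2]
        ce=np.array(cc[0])/1000
        g=(W[...,2]>.134)&(near<.1)&(S<90);Q=W[g];R=Q[:,:2]-ce;r=np.hypot(*R.T);k=(r>.02)&(r<.075)
        def dirn(P):
            (vx,vy,x,y)=cv2.fitLine((P*1000).astype(np.float32),cv2.DIST_HUBER,0,.01,.01).ravel();d=np.array([vx,vy])
            d*=np.sign(d@(P.mean(0)-ce));return np.degrees(np.arctan2(d[1],d[0])),np.array([x,y])
        print(n,'hub',np.round(cc,1) if 0 else [np.round(q,1) for q in cc],hub[:,:2].mean(0).round(4),'base',[np.round(q,1) for q in bc])
        if len(Y)>5:
            m=Y.mean(0)-ce;print('  stripe n',len(Y),dirn(Y)[0],'by centre',np.degrees(np.arctan2(m[1],m[0])),Y.mean(0).round(4))
        if k.sum()>5:
            m=R[k].mean(0);print('  hook n',k.sum(),dirn(Q[k][:,:2])[0],'by centre',np.degrees(np.arctan2(m[1],m[0])),'zmax/r',Q[k][:,2].max().round(4),r[k].max().round(4))
    return c
E
python3 - <<'E'
from st import *
stand()
for n in('scene','top'):
    c=snap(n);W=world(c);X,Y,Z=W[...,0],W[...,1],W[...,2];ok=c['depth']>0
    for lo,hi in((.02,.1),(.1,.2),(.2,.35),(.35,.6)):
        m=ok&(Z>lo)&(Z<hi)&(X<.85)&(X>.2)&(abs(Y)<.5);d=np.hypot(X-.58,Y+.04);m&=d>.09
        if m.any():
            i=np.argsort(d[m])[:1];print(n,lo,hi,m.sum(),W[m][i].round(3),'xmin',W[m][np.argmin(X[m])].round(3))
E
```

```text
scene hub [array([579.6, -40.8]), np.float64(11.4)] [ 0.5792 -0.0414] base [array([578.6, -39.8]), np.float64(50.7)]
  stripe n 77 -140.05225 by centre -151.98323793191645 [ 0.5587 -0.0519]
  hook n 119 -94.42383 by centre -92.93868915028082 zmax/r 0.1554 0.0672
top hub [array([578.9, -38.8]), np.float64(10.3)] [ 0.579 -0.039] base [array([576.3, -42.7]), np.float64(47.4)]
  stripe n 50 -150.4958 by centre -148.25548910047218 [ 0.5557 -0.053 ]
  hook n 102 -93.56136 by centre -92.24093350924323 zmax/r 0.1556 0.0663
scene 0.02 0.1 20380 [[0.609 0.046 0.021]] xmin [0.316 0.047 0.02 ]
scene 0.1 0.2 3066 [[ 0.795 -0.239  0.101]] xmin [ 0.666 -0.414  0.101]
scene 0.2 0.35 10456 [[ 0.757 -0.156  0.279]] xmin [ 0.582 -0.39   0.264]
scene 0.35 0.6 20817 [[ 0.75  -0.171  0.518]] xmin [ 0.627 -0.338  0.35 ]
top 0.02 0.1 16402 [[0.614 0.044 0.021]] xmin [ 0.2   -0.465  0.037]
top 0.1 0.2 462 [[ 0.787 -0.243  0.101]] xmin [ 0.2   -0.463  0.105]
top 0.2 0.35 7314 [[ 0.743 -0.173  0.268]] xmin [ 0.569 -0.404  0.271]
top 0.35 0.6 22020 [[ 0.746 -0.173  0.41 ]] xmin [ 0.614 -0.351  0.352]
```

{"method": "arm_command", "body": {"rows": [{"gripper":94,"xyz":[-14,-12,-5],"roll":0},{"gripper":94,"xyz":[-27,-24,-5],"roll":0},{"gripper":94,"xyz":[-27,-24,0],"roll":0},{"gripper":94,"xyz":[-27,-24,0],"roll":0},{"gripper":94,"xyz":[-27,-24,0],"roll":0},{"gripper":94,"xyz":[-27,-24,0],"roll":0},{"gripper":94,"xyz":[-27,-24,0],"roll":0},{"gripper":94,"xyz":[-27,-24,0],"roll":0},{"gripper":94,"xyz":[-27,-24,0],"roll":0},{"gripper":94,"xyz":[-27,-24,0],"roll":0}]}}

```text
t: 1.23
tool_pos: [0.3303, 0.2776, 0.2056]
orientation: [0.0, 0.115, 0.993, 0.0]
contact_force: [1.2, 0.2, 0.5]
width: 0.094
```

{"method": "arm_command", "body": {"rows": [{"gripper":94,"xyz":[-27,-24,0],"roll":0},{"gripper":94,"xyz":[-27,-24,0],"roll":0},{"gripper":94,"xyz":[-27,-24,0],"roll":0},{"gripper":94,"xyz":[-27,-24,0],"roll":0},{"gripper":94,"xyz":[-27,-24,0],"roll":0},{"gripper":94,"xyz":[-27,-24,0],"roll":0},{"gripper":94,"xyz":[-27,-24,0],"roll":0},{"gripper":94,"xyz":[-27,-24,0],"roll":0},{"gripper":94,"xyz":[-27,-24,0],"roll":0},{"gripper":94,"xyz":[-27,-24,0],"roll":0}]}}

```text
t: 2.07
tool_pos: [0.5383, -0.0181, 0.2053]
orientation: [0.0, 0.115, 0.993, 0.0]
contact_force: [0.0, 0.0, 0.6]
width: 0.0937
```

{"method": "arm_command", "body": {"rows": [{"gripper":90,"xyz":[0,0,0],"roll":1},{"gripper":80,"xyz":[0,0,0],"roll":1},{"gripper":70,"xyz":[0,0,0],"roll":1},{"gripper":60,"xyz":[0,0,0],"roll":1},{"gripper":50,"xyz":[0,0,0],"roll":1},{"gripper":50,"xyz":[0,0,0],"roll":1},{"gripper":50,"xyz":[0,0,0],"roll":1},{"gripper":50,"xyz":[0,0,0],"roll":1},{"gripper":50,"xyz":[0,0,0],"roll":1},{"gripper":50,"xyz":[0,0,0],"roll":1}]}}

```text
t: 2.9
tool_pos: [0.5375, -0.0164, 0.2053]
orientation: [0.0, 0.598, 0.801, 0.0]
contact_force: [0.4, -0.5, -0.3]
width: 0.05
```

{"method": "arm_command", "body": {"rows": [{"gripper":50,"xyz":[0,0,0],"roll":1},{"gripper":50,"xyz":[0,0,0],"roll":1},{"gripper":50,"xyz":[0,0,0],"roll":1},{"gripper":50,"xyz":[0,0,0],"roll":0.23},{"gripper":50,"xyz":[0,0,0],"roll":0},{"gripper":50,"xyz":[0,0,0],"roll":0}]}}

```text
t: 3.4
tool_pos: [0.5375, -0.0164, 0.2053]
orientation: [0.0, 0.722, 0.692, -0.0]
contact_force: [0.8, -0.0, 1.2]
width: 0.05
```

{"method": "arm_command", "body": {"rows": [{"gripper":50,"xyz":[-22,14,0],"roll":0},{"gripper":50,"xyz":[-22,14,0],"roll":0},{"gripper":50,"xyz":[-20,14,0],"roll":0},{"gripper":50,"xyz":[0,0,15],"roll":0},{"gripper":50,"xyz":[0,0,15],"roll":0},{"gripper":50,"xyz":[0,0,15],"roll":0},{"gripper":50,"xyz":[0,0,5],"roll":0},{"gripper":50,"xyz":[0,0,0],"roll":0}]}}

```text
t: 4.07
tool_pos: [0.5751, -0.0819, 0.1533]
orientation: [-0.002, 0.723, 0.691, -0.001]
contact_force: [0.4, -0.0, -0.5]
width: 0.0499
```

```bash
python3 - <<'E'
from h import *
a=snap('scene')['color'];b=snap('top')['color']
f=lambda i,r:cv2.resize(i[r[1]:r[3],r[0]:r[2],::-1],(400,400))
cv2.imwrite('pics/p1.png',np.hstack([f(a,(270,180,400,310)),f(b,(290,160,420,290))]))
E
```

```text
(no output)
```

View pics/p1.png

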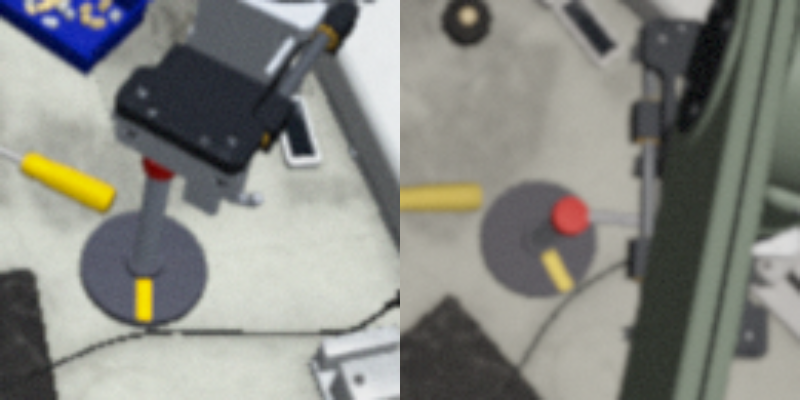

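The fingers straddle the rod at its saddle (left (205,190), tip visible at (255,200)). Close the jaws, then sweep the arc.

{"method": "arm_command", "body": {"rows": [{"gripper":30,"xyz":[0,1.5,0],"roll":0},{"gripper":20,"xyz":[0,0,0],"roll":0},{"gripper":12,"xyz":[0,0,0],"roll":0},{"gripper":6,"xyz":[0,0,0],"roll":0},{"gripper":4,"xyz":[0,0,0],"roll":0},{"gripper":4,"xyz":[0,0,0],"roll":0},{"gripper":4,"xyz":[0,0,0],"roll":0}]}}

```text
t: 4.75
tool_pos: [0.578, -0.0823, 0.1553]
orientation: [0.0, 0.723, 0.691, -0.0]
contact_force: [0.0, 0.0, 0.4]
width: 0.0068
```

{"method": "arm_command", "body": {"rows": [{"gripper":4,"xyz":[0.1,-3.5,0],"roll":0.8},{"gripper":4,"xyz":[0.1,-3.5,0],"roll":0.8},{"gripper":4,"xyz":[0.1,-3.5,0],"roll":0.8},{"gripper":4,"xyz":[0.2,-3.5,0],"roll":0.8},{"gripper":4,"xyz":[0.1,-3.5,0],"roll":0.8},{"gripper":4,"xyz":[0.2,-3.5,0],"roll":0.8}]}}

```text
t: 5.25
tool_pos: [0.5579, -0.0763, 0.1552]
orientation: [-0.0, 0.873, 0.488, -0.0]
contact_force: [-0.8, 0.2, -0.0]
width: 0.0042
```

{"method": "arm_command", "body": {"rows": [{"gripper":4,"xyz":[0.1,-3.5,0],"roll":0.8},{"gripper":4,"xyz":[0.2,-3.5,0],"roll":0.8},{"gripper":4,"xyz":[0.1,-3.5,0],"roll":0.8},{"gripper":4,"xyz":[0.2,-3.5,0],"roll":0.8},{"gripper":4,"xyz":[0.1,-3.5,0],"roll":0.8},{"gripper":4,"xyz":[0.2,-3.5,0],"roll":0.8},{"gripper":4,"xyz":[0,0,0],"roll":0},{"gripper":4,"xyz":[0,0,0],"roll":0}]}}

```text
t: 5.92
tool_pos: [0.5437, -0.0613, 0.1553]
orientation: [0.0, 0.966, 0.258, 0.0]
contact_force: [-0.4, -0.5, 0.8]
width: 0.0041
```

The opening of 4 mm says the rod is not between the pads; look.

```bash
python3 - <<'E'
from h import *
a=snap('scene')['color'];b=snap('top')['color']
f=lambda i,r:cv2.resize(i[r[1]:r[3],r[0]:r[2],::-1],(400,400))
cv2.imwrite('pics/p2.png',np.hstack([f(a,(270,180,400,310)),f(b,(290,160,420,290))]))
E
```

```text
(no output)
```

View pics/p2.png

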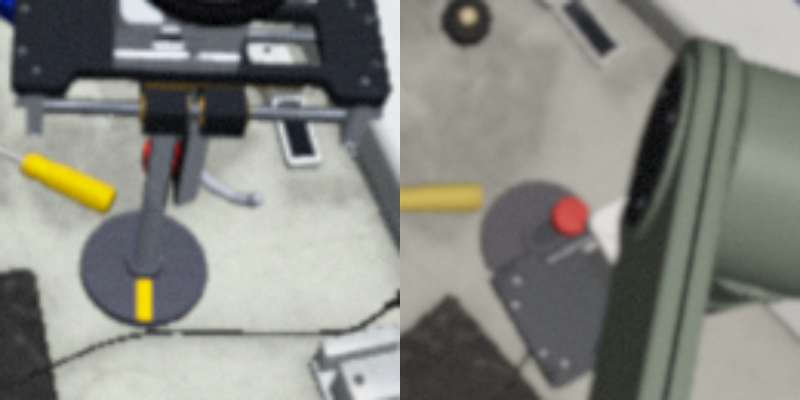

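```bash
python3 - <<'E'
from h import *
c=snap('scene');W=world(c);cv2.imwrite('pics/x.png',c['color'][:,:,::-1])
ce=np.array([.579,-.040])
Q=W[225:260,325:365].reshape(-1,3);R=Q[:,:2]-ce;r=np.hypot(*R.T)
k=(Q[:,2]>.134)&(Q[:,2]<.162)&(r<.072)&(r>.03)
Q,R,r=Q[k],R[k],r[k];a=np.degrees(np.arctan2(R[:,1],R[:,0]))
for x in np.argsort(r):print(Q[x].round(4),r[x].round(3),a[x].round(1))
E
```

```text
[ 0.5749 -0.0699  0.1461] 0.03 -97.7
[ 0.5778 -0.0705  0.1461] 0.03 -92.3
[ 0.5796 -0.0714  0.1479] 0.031 -89.0
[ 0.5764 -0.0713  0.1454] 0.031 -94.8
[ 0.5761 -0.0718  0.1429] 0.032 -95.3
[ 0.5785 -0.0721  0.1466] 0.032 -90.9
[ 0.5833 -0.0721  0.1437] 0.032 -82.4
[ 0.5754 -0.0724  0.1409] 0.033 -96.3
[ 0.5779 -0.0727  0.1446] 0.033 -92.0
[ 0.5806 -0.0733  0.1449] 0.033 -87.3
[ 0.5772 -0.0733  0.1427] 0.033 -93.1
[ 0.5775 -0.074   0.1362] 0.034 -92.5
[ 0.5793 -0.0741  0.1438] 0.034 -89.5
[ 0.583  -0.0744  0.1426] 0.035 -83.3
[ 0.5771 -0.0751  0.1443] 0.035 -93.2
[ 0.5797 -0.0758  0.1448] 0.036 -88.9
[ 0.575  -0.0762  0.1446] 0.036 -96.4
[ 0.5776 -0.0768  0.145 ] 0.037 -92.2
[ 0.5746 -0.0767  0.1422] 0.037 -96.9
[ 0.5818 -0.077   0.143 ] 0.037 -85.7
[ 0.5771 -0.0774  0.1428] 0.037 -92.9
[ 0.5803 -0.0778  0.1424] 0.038 -88.1
[ 0.5751 -0.0783  0.1429] 0.039 -95.8
[ 0.5744 -0.079   0.1411] 0.039 -96.8
[ 0.5769 -0.0792  0.1445] 0.039 -93.0
[ 0.5795 -0.0799  0.145 ] 0.04 -89.3
[ 0.5758 -0.08    0.1434] 0.04 -94.6
[ 0.5767 -0.0801  0.1389] 0.04 -93.2
[ 0.5781 -0.0807  0.1443] 0.041 -91.3
[ 0
[... 1800 characters left out ...]
476] 0.061 -92.9
[ 0.5768 -0.1017  0.1534] 0.062 -92.0
[ 0.5748 -0.1019  0.1464] 0.062 -93.9
[ 0.5765 -0.1022  0.151 ] 0.062 -92.3
[ 0.5792 -0.1024  0.1542] 0.062 -89.8
[ 0.5745 -0.1032  0.1512] 0.063 -94.1
[ 0.5771 -0.1033  0.1544] 0.063 -91.7
[ 0.5816 -0.1036  0.1519] 0.064 -87.6
[ 0.5745 -0.1037  0.1484] 0.064 -94.1
[ 0.5765 -0.1039  0.1524] 0.064 -92.2
[ 0.5786 -0.1047  0.1537] 0.065 -90.4
[ 0.5742 -0.1049  0.1531] 0.065 -94.2
[ 0.575  -0.1053  0.1489] 0.065 -93.5
[ 0.5765 -0.1057  0.1539] 0.066 -92.2
[ 0.5799 -0.1061  0.1531] 0.066 -89.2
[ 0.5753 -0.1064  0.1529] 0.067 -93.2
[ 0.5792 -0.1068  0.1512] 0.067 -89.8
[ 0.5761 -0.1067  0.1488] 0.067 -92.5
[ 0.5778 -0.1076  0.1505] 0.068 -91.0
```

```bash
python3 - <<'E'
from h import *
c=snap('scene');W=world(c)
for v in range(228,254,2):print(v,[W[v,u].round(3).tolist() for u in(324,328,331)])
for u,v in((337,246),(337,248)):print([ray(c,u,v,z).round(3) for z in(.12,.133,.145)])
print({k:np.round(v,4).tolist() for k,v in observe().items() if k in('tool_pos','joint_pos','width','contact_force')})
E
```

```text
228 [[0.534, -0.061, 0.221], [0.548, -0.063, 0.205], [0.538, -0.071, 0.223]]
230 [[0.534, -0.061, 0.215], [0.546, -0.064, 0.203], [0.539, -0.071, 0.216]]
232 [[0.533, -0.062, 0.211], [0.542, -0.066, 0.203], [0.54, -0.072, 0.211]]
234 [[0.535, -0.062, 0.204], [0.541, -0.067, 0.2], [0.54, -0.073, 0.205]]
236 [[0.534, -0.063, 0.199], [0.538, -0.069, 0.198], [0.539, -0.073, 0.201]]
238 [[0.536, -0.063, 0.191], [0.54, -0.069, 0.189], [0.54, -0.074, 0.195]]
240 [[0.537, -0.064, 0.184], [0.539, -0.07, 0.186], [0.542, -0.074, 0.185]]
242 [[0.537, -0.064, 0.178], [0.539, -0.071, 0.181], [0.54, -0.075, 0.183]]
244 [[0.642, -0.028, 0.002], [0.54, -0.071, 0.174], [0.541, -0.076, 0.177]]
246 [[0.638, -0.03, 0.0], [0.54, -0.071, 0.167], [0.646, -0.043, 0.002]]
248 [[0.635, -0.032, -0.001], [0.639, -0.04, 0.0], [0.645, -0.044, -0.004]]
250 [[0.624, -0.036, 0.008], [0.634, -0.042, 0.0], [0.638, -0.047, -0.001]]
252 [[0.619, -0.039, 0.01], [0.623, -0.047, 0.011], [0.633, -0.05, -0.0]]
[array([ 0.578, -0.076,  0.12 ]), array([ 0.57 , -0.078,  0.133]), array([ 0.562, -0.081,  0.145])]
[array([ 0.574, -0.078,  0.12 ]), array([ 0.566, -0.08 ,  0.133]), array([ 0.559, -0.082,  0.145])]
{'joint_pos': [-0.2709, 0.1843, 1.6537, -0.0001, 1.3034, 0.7791], 'tool_pos': [0.5438, -0.0616, 0.1553], 'contact_force': [0.5842, -0.4995, -0.4704], 'width': 0.0038}
```

The depth puts the finger ends at z≈0.165, though the reported TCP of 0.155 implies 0.133. Both p1 and the missed pinch agree with the higher value. I'll check this properly before going on.

{"method": "arm_command", "body": {"rows": [{"gripper":4,"xyz":[0,0,-15],"roll":0},{"gripper":20,"xyz":[-10,0,-15],"roll":0},{"gripper":40,"xyz":[-15,0,-15],"roll":0},{"gripper":60,"xyz":[-15,0,-15],"roll":0},{"gripper":60,"xyz":[0,0,0],"roll":0},{"gripper":60,"xyz":[0,0,0],"roll":0},{"gripper":60,"xyz":[0,0,0],"roll":0}]}}

```text
t: 6.7
tool_pos: [0.5091, -0.0811, 0.2146]
orientation: [-0.0, 0.966, 0.257, -0.0]
contact_force: [-0.5, 0.4, 0.0]
width: 0.0409
```

```bash
python3 - <<'E'
from h import *
o=observe();p=o['tool_pos'];q=o['orientation'];print(p.round(4) if hasattr(p,'round') else p,q)
a=2*np.arctan2(q[2],q[1])-np.pi/2;ty=np.array([np.cos(a),np.sin(a),0]);tx=np.array([-np.sin(a),np.cos(a),0])
for n in('scene','top'):
    c=snap(n);W=world(c)-np.array(p);L=np.stack([W@tx,W@ty,-W[...,2]],-1)
    m=(abs(L[...,0])<.06)&(abs(L[...,1])<.1)&(L[...,2]<.04)&(L[...,2]>-.16)&(c['depth']>0)
    Q=L[m]
    for z in np.arange(-.15,.04,.01):
        k=abs(Q[:,2]-z)<.005
        if k.sum()>3:print(n,round(z,3),k.sum(),'tx',np.percentile(Q[k,0],[2,50,98]).round(3),'ty',np.percentile(Q[k,1],[2,25,50,75,98]).round(3))
    if n=='scene':
        v,u=np.nonzero(m);im=c['color'][max(v.min()-40,0):v.max()+50,u.min()-30:u.max()+30,::-1];print(u.min()-30,v.min()-40)
        cv2.imwrite('pics/p3.png',cv2.resize(im,None,fx=3,fy=3)[:600,:800])
E
```

```text
[ 0.5091 -0.0811  0.2146] [-2.69603872e-04  9.66379801e-01  2.57118657e-01 -6.17792585e-05]
scene -0.15 2943 tx [-0.034 -0.009  0.031] ty [-0.085 -0.064 -0.013  0.067  0.088]
scene -0.14 492 tx [-0.034 -0.023  0.017] ty [-0.083 -0.03   0.032  0.056  0.086]
scene -0.13 841 tx [-0.034 -0.025  0.022] ty [-0.076 -0.029  0.025  0.039  0.079]
scene -0.12 627 tx [-0.034 -0.028  0.022] ty [-0.074 -0.036  0.012  0.052  0.078]
scene -0.11 91 tx [-0.034 -0.033 -0.004] ty [-0.078 -0.029  0.03   0.074  0.08 ]
scene -0.1 10 tx [-0.002  0.003  0.008] ty [0.023 0.023 0.023 0.023 0.023]
scene -0.09 21 tx [-0.01  -0.009  0.009] ty [0.023 0.023 0.024 0.026 0.027]
scene -0.08 60 tx [-0.011 -0.009  0.002] ty [-0.03  -0.022  0.023  0.027  0.032]
scene -0.07 77 tx [-0.01  -0.009  0.006] ty [-0.031 -0.025  0.022  0.027  0.033]
scene -0.06 78 tx [-0.01  -0.009  0.004] ty [-0.03  -0.024  0.022  0.027  0.033]
scene -0.05 89 tx [-0.01  -0.009  0.007] ty [-0.031 -0.027  0.021  0.025  0.033]
scene -0.04 72 tx [-0.01  -0.009  0.005] ty [-0.03  -0.025  0.022  0.027  0.033]
scene -0.03 74 tx [-0.01  -0.009  0.006] ty [-0.031 -0.028  0.001  0.025  0.033]
scene -0.02 62 tx [-0.01  -0.009  0.003] ty [-0.03  -0.023  0.022  0.026  0.033]
scene -0.01 19 tx [-0.009 -0.008  0.007] ty [-0.025 -0.02   0.022  0.023  0.029]
242 124
top -0.15 1460 tx [-0.032 -0.     0.031] ty [-0.089 -0.079 -0.068 -0.056 -0.041]
top -0.14 33 tx [-0.027  0.016  0.033] ty [-0.09  -0.089 -0.088 -0.086 -0.036]
top -0.13 136 tx [-0.029  0.027  0.033] ty [-0.063 -0.044 -0.039 -0.033 -0.026]
top -0.12 43 tx [-0.033  0.026  0.033] ty [-0.077 -0.052 -0.048 -0.046 -0.032]
```

View pics/p3.png

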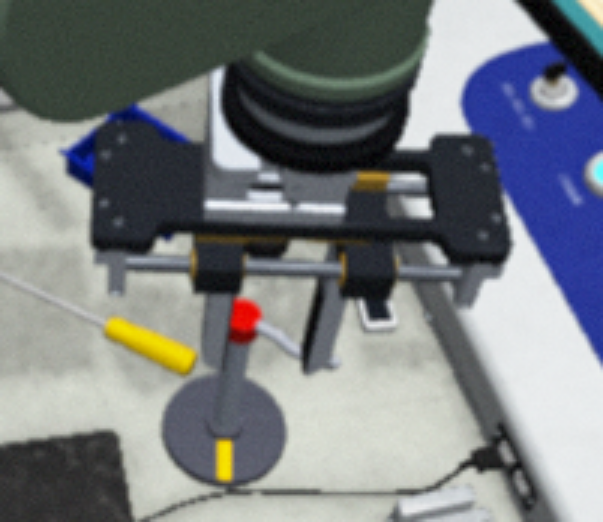

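Measured in the hand's frame, the fingertips sit at about −8 mm and the body at −105 mm, where +22 and −75 were stated. The hand is therefore truly 30 mm higher than the reported TCP, with no sideways error. From here I take true z = reported z + 30 mm and repeat the pinch lower.

{"method": "arm_command", "body": {"rows": [{"gripper":50,"xyz":[0,0,0],"roll":-1},{"gripper":50,"xyz":[0,0,0],"roll":-1},{"gripper":50,"xyz":[0,0,0],"roll":-1},{"gripper":50,"xyz":[0,0,0],"roll":-1},{"gripper":50,"xyz":[0,0,0],"roll":-1},{"gripper":50,"xyz":[0,0,0],"roll":-1},{"gripper":50,"xyz":[0,0,0],"roll":-1},{"gripper":50,"xyz":[0,0,0],"roll":-1},{"gripper":50,"xyz":[0,0,0],"roll":-1},{"gripper":50,"xyz":[0,0,0],"roll":-0.6}]}}

```text
t: 7.63
tool_pos: [0.5088, -0.0807, 0.2139]
orientation: [-0.001, 0.721, 0.693, -0.0]
contact_force: [-0.2, 0.4, 0.2]
width: 0.0501
```

{"method": "arm_command", "body": {"rows": [{"gripper":50,"xyz":[1,23,0],"roll":0},{"gripper":50,"xyz":[1,23,0],"roll":0},{"gripper":50,"xyz":[0,22,0],"roll":0},{"gripper":50,"xyz":[0,0,10],"roll":0},{"gripper":50,"xyz":[0,0,10],"roll":0},{"gripper":50,"xyz":[0,0,10],"roll":0},{"gripper":50,"xyz":[0,0,0],"roll":0},{"gripper":50,"xyz":[0,0,0],"roll":0}]}}

```text
t: 8.3
tool_pos: [0.575, -0.0818, 0.1834]
orientation: [-0.002, 0.723, 0.691, -0.001]
contact_force: [0.0, -0.7, 0.5]
width: 0.05
```

{"method": "arm_command", "body": {"rows": [{"gripper":50,"xyz":[0,1,12],"roll":0},{"gripper":50,"xyz":[0,0,12],"roll":0},{"gripper":50,"xyz":[0,0,12],"roll":0},{"gripper":50,"xyz":[0,0,12],"roll":0},{"gripper":50,"xyz":[0,0,12],"roll":0},{"gripper":50,"xyz":[0,0,4],"roll":0},{"gripper":50,"xyz":[0,0,0],"roll":0},{"gripper":50,"xyz":[0,0,0],"roll":0},{"gripper":50,"xyz":[0,0,0],"roll":0}]}}

```text
t: 9.05
tool_pos: [0.5786, -0.0826, 0.1219]
orientation: [0.001, 0.723, 0.691, 0.0]
contact_force: [-0.0, 0.2, 0.4]
width: 0.0501
```

{"method": "arm_command", "body": {"rows": [{"gripper":30,"xyz":[0,0,0],"roll":0},{"gripper":20,"xyz":[0,0,0],"roll":0},{"gripper":12,"xyz":[0,0,0],"roll":0},{"gripper":6,"xyz":[0,0,0],"roll":0},{"gripper":4,"xyz":[0,0,0],"roll":0},{"gripper":4,"xyz":[0,0,0],"roll":0},{"gripper":4,"xyz":[0,0,0],"roll":0},{"gripper":4,"xyz":[0,0,0],"roll":0}]}}

```text
t: 9.72
tool_pos: [0.578, -0.0824, 0.1213]
orientation: [0.0, 0.723, 0.691, 0.0]
contact_force: [0.0, 0.1, -0.3]
width: 0.0068
```

{"method": "arm_command", "body": {"rows": [{"gripper":4,"xyz":[0.1,-3.5,0],"roll":0.8},{"gripper":4,"xyz":[0.1,-3.5,0],"roll":0.8},{"gripper":4,"xyz":[0,0,0],"roll":0}]}}

```text
t: 9.97
tool_pos: [0.5709, -0.0814, 0.1213]
orientation: [-0.0, 0.779, 0.627, 0.0]
contact_force: [1.2, 0.5, 0.1]
width: 0.007
```

The opening holds at 7 mm on the rod, so continue the arc.

{"method": "arm_command", "body": {"rows": [{"gripper":4,"xyz":[0.1,-3.5,0],"roll":0.8},{"gripper":4,"xyz":[0.2,-3.5,0],"roll":0.8},{"gripper":4,"xyz":[0.1,-3.5,0],"roll":0.8},{"gripper":4,"xyz":[0.2,-3.5,0],"roll":0.8},{"gripper":4,"xyz":[0.1,-3.5,0],"roll":0.8}]}}

```text
t: 10.38
tool_pos: [0.5553, -0.0744, 0.1213]
orientation: [0.0, 0.892, 0.452, 0.0]
contact_force: [1.7, 0.3, -1.3]
width: 0.0074
```

{"method": "arm_command", "body": {"rows": [{"gripper":4,"xyz":[0.2,-3.5,0],"roll":0.8},{"gripper":4,"xyz":[0.1,-3.5,0],"roll":0.8},{"gripper":4,"xyz":[0.2,-3.5,0],"roll":0.8},{"gripper":4,"xyz":[0.1,-3.5,0],"roll":0.8},{"gripper":4,"xyz":[0.2,-3.5,0],"roll":0.8},{"gripper":4,"xyz":[0,0,0],"roll":0},{"gripper":4,"xyz":[0,0,0],"roll":0},{"gripper":4,"xyz":[0,0,0],"roll":0}]}}

```text
t: 11.05
tool_pos: [0.5434, -0.0612, 0.1212]
orientation: [-0.0, 0.966, 0.258, -0.0]
contact_force: [-1.2, 1.8, 1.2]
width: 0.0069
```

{"method": "arm_command", "body": {"rows": [{"gripper":12,"xyz":[0,0,0],"roll":0},{"gripper":24,"xyz":[0,0,0],"roll":0},{"gripper":36,"xyz":[0,0,0],"roll":0},{"gripper":40,"xyz":[0,0,0],"roll":0},{"gripper":40,"xyz":[0,0,-15],"roll":0},{"gripper":40,"xyz":[0,0,-20],"roll":0},{"gripper":40,"xyz":[0,0,-20],"roll":0},{"gripper":40,"xyz":[0,0,-20],"roll":0},{"gripper":60,"xyz":[0,0,-15],"roll":0},{"gripper":80,"xyz":[0,0,0],"roll":0}]}}

```text
t: 11.88
tool_pos: [0.5463, -0.0623, 0.2154]
orientation: [0.002, 0.966, 0.257, 0.003]
contact_force: [0.5, 0.6, 0.7]
width: 0.0501
```

{"method": "arm_command", "body": {"rows": [{"gripper":80,"xyz":[5,-12,0],"roll":0},{"gripper":80,"xyz":[11,-25,0],"roll":0},{"gripper":80,"xyz":[11,-25,0],"roll":0},{"gripper":80,"xyz":[11,-25,0],"roll":0},{"gripper":80,"xyz":[11,-25,0],"roll":0},{"gripper":80,"xyz":[11,-25,0],"roll":0},{"gripper":80,"xyz":[11,-25,0],"roll":0},{"gripper":80,"xyz":[11,-25,0],"roll":0},{"gripper":80,"xyz":[11,-25,0],"roll":0},{"gripper":80,"xyz":[11,-25,0],"roll":0}]}}

```text
t: 12.72
tool_pos: [0.5139, 0.1977, 0.209]
orientation: [-0.0, 0.966, 0.257, -0.002]
contact_force: [0.3, -0.2, 0.7]
width: 0.0798
```

{"method": "arm_command", "body": {"rows": [{"gripper":80,"xyz":[5,-8,0],"roll":1},{"gripper":80,"xyz":[0,0,0],"roll":1},{"gripper":80,"xyz":[0,0,0],"roll":1},{"gripper":80,"xyz":[0,0,0],"roll":1},{"gripper":80,"xyz":[0,0,0],"roll":1},{"gripper":80,"xyz":[0,0,0],"roll":1},{"gripper":80,"xyz":[0,0,0],"roll":1},{"gripper":80,"xyz":[0,0,0],"roll":1},{"gripper":80,"xyz":[0,0,0],"roll":0.7},{"gripper":80,"xyz":[0,0,0],"roll":0}]}}

```text
t: 13.55
tool_pos: [0.5147, 0.2058, 0.209]
orientation: [0.001, 0.981, -0.195, -0.002]
contact_force: [-0.3, -0.5, 0.0]
width: 0.0798
```

```bash
python3 - <<'E'
from st import *
stand('after')
E
```

```text
scene hub [array([580.5, -41.1]), np.float64(11.7)] [ 0.5798 -0.0413] base [array([577.6, -40.2]), np.float64(51.4)]
  stripe n 80 -143.38058 by centre -152.43391103599856 [ 0.5582 -0.0527]
  hook n 95 -150.30002 by centre -150.56549493872927 zmax/r 0.1548 0.0662
top hub [array([579.4, -38.9]), np.float64(10.6)] [ 0.5795 -0.0387] base [array([580. , -40.6]), np.float64(44.0)]
  stripe n 48 -148.35619 by centre -148.48372925942894 [ 0.5562 -0.0532]
  hook n 100 -152.9305 by centre -149.3580560806538 zmax/r 0.1555 0.0664
```

View pics/scene_after.png

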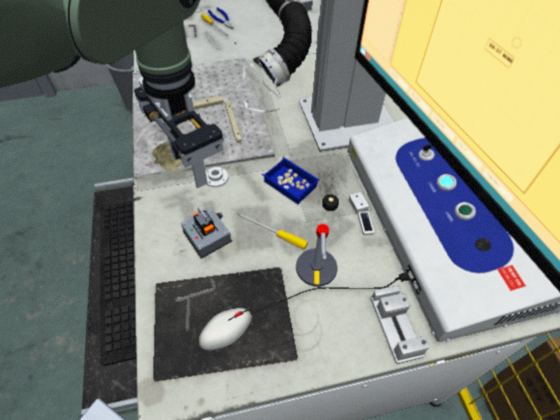

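The hook measures −150.3°/−150.6° and −149.4° against the stripe's −150.4° mean from both views, so it is aligned. In the picture the hook's rod lies over the stripe at (318,250–280) and the bystanders are unmoved. On to the plug.

{"method": "arm_command", "body": {"rows": [{"gripper":72,"xyz":[5,0,20],"roll":0},{"gripper":72,"xyz":[0,0,25],"roll":0},{"gripper":72,"xyz":[0,0,25],"roll":0},{"gripper":72,"xyz":[0,0,25],"roll":0},{"gripper":72,"xyz":[0,0,10],"roll":0},{"gripper":72,"xyz":[0,0,0],"roll":0},{"gripper":72,"xyz":[0,0,0],"roll":0},{"gripper":72,"xyz":[0,0,0],"roll":0}]}}

```text
t: 14.32
tool_pos: [0.5224, 0.2038, 0.1078]
orientation: [-0.001, 0.981, -0.194, 0.001]
contact_force: [-0.1, 0.1, 0.2]
width: 0.0721
```

```bash
cat > hand.py <<'E'
from h import *
def hand(pic=None,roi=None):
    o=observe();p=np.array(o['tool_pos']);q=o['orientation'];print(p.round(4),np.round(q,4),o['width'])
    a=2*np.arctan2(q[2],q[1])-np.pi/2;ty=np.array([np.cos(a),np.sin(a),0]);tx=np.array([-np.sin(a),np.cos(a),0]);print('theta',np.degrees(a))
    c=snap('scene');W=world(c)-p;L=np.stack([W@tx,W@ty,-W[...,2]],-1)
    m=(abs(L[...,0])<.03)&(abs(L[...,1])<.06)&(c['depth']>0);Q=L[m]
    for z in np.arange(-.08,.05,.01):
        k=abs(Q[:,2]-z)<.005
        for s in(-1,1):
            j=k&(Q[:,1]*s>.028)
            if j.sum()>3:print(round(z,3),s,j.sum(),'tx',np.percentile(Q[j,0],[3,50,97]).round(3),'ty',np.percentile(Q[j,1],[3,50,97]).round(3))
    if pic:
        b=snap('top')['color'];f=lambda i,r:cv2.resize(i[r[1]:r[3],r[0]:r[2],::-1],(400,400))
        cv2.imwrite('pics/'+pic,np.hstack([f(c['color'],roi[0]),f(b,roi[1])]))
E
python3 - <<'E'
from hand import *
hand('p4.png',((150,150,270,270),(160,200,280,320)))
E
```

```text
[0.5224 0.2038 0.1078] [-6.00e-04  9.81e-01 -1.94e-01  1.30e-03] 0.0721174513532517
theta -112.37348261183095
-0.08 -1 5 tx [-0.008 -0.006 -0.005] ty [-0.042 -0.037 -0.036]
-0.07 -1 6 tx [-0.004 -0.003  0.009] ty [-0.038 -0.036 -0.035]
-0.07 1 5 tx [-0.005  0.003  0.009] ty [0.049 0.049 0.05 ]
-0.06 -1 6 tx [-0.001 -0.     0.002] ty [-0.037 -0.036 -0.035]
-0.06 1 32 tx [-0.008  0.     0.009] ty [0.045 0.049 0.05 ]
-0.05 -1 6 tx [-0.009 -0.003  0.003] ty [-0.042 -0.038 -0.035]
-0.05 1 40 tx [-0.009 -0.001  0.01 ] ty [0.04  0.049 0.05 ]
-0.04 -1 4 tx [-0.009 -0.008 -0.008] ty [-0.047 -0.045 -0.042]
-0.04 1 40 tx [-0.009 -0.001  0.01 ] ty [0.04  0.048 0.05 ]
-0.03 1 33 tx [-0.009 -0.002  0.009] ty [0.041 0.048 0.05 ]
-0.02 1 17 tx [-0.008 -0.002  0.009] ty [0.04  0.047 0.049]
```

View pics/p4.png

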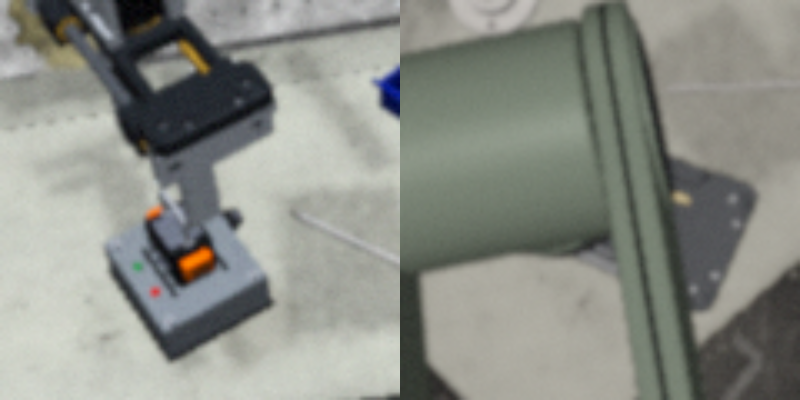

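The hand straddles the plug (orange button at left (195,265)), with its pads centred to within a millimetre or two. Descend and squeeze.

{"method": "arm_command", "body": {"rows": [{"gripper":72,"xyz":[-2,0.5,12],"roll":0},{"gripper":72,"xyz":[0,0,14],"roll":0},{"gripper":72,"xyz":[0,0,14],"roll":0},{"gripper":72,"xyz":[0,0,14],"roll":0},{"gripper":72,"xyz":[0,0,12],"roll":0},{"gripper":72,"xyz":[0,0,6],"roll":0},{"gripper":72,"xyz":[0,0,2],"roll":0},{"gripper":72,"xyz":[0,0,0],"roll":0},{"gripper":72,"xyz":[0,0,0],"roll":0},{"gripper":72,"xyz":[0,0,0],"roll":0}]}}

```text
t: 15.25
tool_pos: [0.52, 0.2039, 0.0332]
orientation: [-0.0, 0.981, -0.194, 0.001]
contact_force: [-0.5, -0.2, -0.4]
width: 0.0718
```

{"method": "arm_command", "body": {"rows": [{"gripper":72,"xyz":[0,0,3],"roll":0},{"gripper":64,"xyz":[0,0,0],"roll":0},{"gripper":58,"xyz":[0,0,0],"roll":0},{"gripper":50,"xyz":[0,0,0],"roll":0},{"gripper":42,"xyz":[0,0,0],"roll":0},{"gripper":36,"xyz":[0,0,0],"roll":0},{"gripper":36,"xyz":[0,0,0],"roll":0},{"gripper":36,"xyz":[0,0,0],"roll":0},{"gripper":36,"xyz":[0,0,0],"roll":0},{"gripper":36,"xyz":[0,0,0],"roll":0}]}}

```text
t: 16.08
tool_pos: [0.5196, 0.2042, 0.0298]
orientation: [-0.001, 0.981, -0.194, 0.0]
contact_force: [-0.0, 3.0, 2.7]
width: 0.0411
```

Both buttons are in (41 mm opening). Pull up gently.

{"method": "arm_command", "body": {"rows": [{"gripper":36,"xyz":[0,0,-2],"roll":0},{"gripper":36,"xyz":[0,0,-3],"roll":0},{"gripper":36,"xyz":[0,0,-4],"roll":0},{"gripper":36,"xyz":[0,0,-5],"roll":0},{"gripper":36,"xyz":[0,0,0],"roll":0}]}}

```text
t: 16.5
tool_pos: [0.5189, 0.2043, 0.0432]
orientation: [-0.001, 0.981, -0.194, -0.0]
contact_force: [1.2, 5.0, -0.1]
width: 0.0408
```

{"method": "arm_command", "body": {"rows": [{"gripper":36,"xyz":[0,0,-8],"roll":0},{"gripper":36,"xyz":[0,0,-12],"roll":0},{"gripper":36,"xyz":[0,0,-16],"roll":0},{"gripper":36,"xyz":[0,0,-20],"roll":0},{"gripper":36,"xyz":[0,0,-20],"roll":0},{"gripper":36,"xyz":[0,0,-20],"roll":0},{"gripper":36,"xyz":[0,0,-20],"roll":0},{"gripper":36,"xyz":[0,0,-20],"roll":0},{"gripper":36,"xyz":[0,0,-16],"roll":0},{"gripper":36,"xyz":[0,0,0],"roll":0}]}}

```text
t: 17.33
tool_pos: [0.5211, 0.203, 0.1994]
orientation: [-0.0, 0.981, -0.194, 0.003]
contact_force: [1.8, -0.3, -2.0]
width: 0.0409
```

```bash
python3 - <<'E'
from hand import *
hand('p5.png',((150,100,270,220),(160,200,280,320)))
E
```

```text
[0.5211 0.203  0.1994] [-3.000e-04  9.809e-01 -1.944e-01  3.100e-03] 0.04090436683509137
theta -112.42031993904375
-0.06 1 4 tx [-0.008 -0.006  0.006] ty [0.033 0.034 0.034]
-0.05 1 43 tx [-0.009 -0.     0.009] ty [0.031 0.033 0.034]
-0.04 1 45 tx [-0.009 -0.     0.009] ty [0.031 0.033 0.034]
-0.03 1 46 tx [-0.009 -0.001  0.01 ] ty [0.03  0.033 0.035]
-0.02 1 19 tx [-0.008  0.001  0.008] ty [0.029 0.032 0.034]
```

View pics/p5.png

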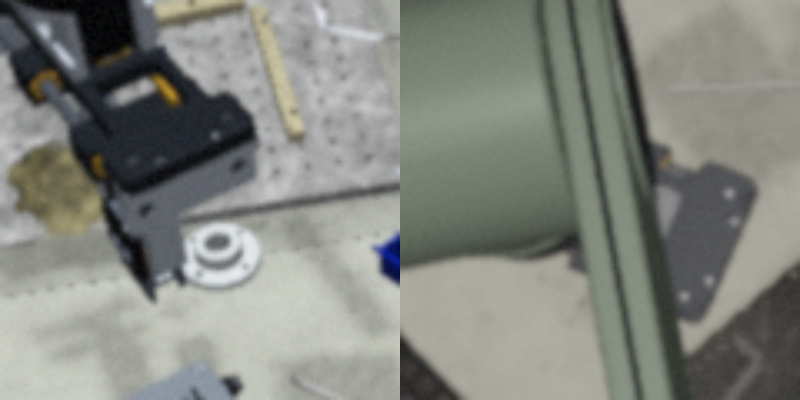

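The plug is out: its tongue shows below the fingers at left (150,290), and the mouth of the box is empty. Carry it at this height to a point outside the hook tip.

{"method": "arm_command", "body": {"rows": [{"gripper":36,"xyz":[3,10,0],"roll":0},{"gripper":36,"xyz":[6,20,0],"roll":0},{"gripper":36,"xyz":[8,30,0],"roll":0},{"gripper":36,"xyz":[8,30,0],"roll":0},{"gripper":36,"xyz":[8,30,0],"roll":0},{"gripper":36,"xyz":[8,30,0],"roll":0},{"gripper":36,"xyz":[8,30,0],"roll":0},{"gripper":36,"xyz":[8,30,0],"roll":0},{"gripper":36,"xyz":[8,30,0],"roll":0},{"gripper":36,"xyz":[8,28,0],"roll":0}]}}

```text
t: 18.27
tool_pos: [0.4818, -0.0738, 0.1932]
orientation: [0.0, 0.981, -0.195, -0.002]
contact_force: [0.6, 0.3, -1.7]
width: 0.0411
```

{"method": "arm_command", "body": {"rows": [{"gripper":36,"xyz":[4,14,0],"roll":-0.5},{"gripper":36,"xyz":[2,6,0],"roll":-1},{"gripper":36,"xyz":[0,0,0],"roll":-1},{"gripper":36,"xyz":[0,0,0],"roll":-1},{"gripper":36,"xyz":[0,0,0],"roll":-1},{"gripper":36,"xyz":[0,0,0],"roll":-1},{"gripper":36,"xyz":[0,0,0],"roll":-1},{"gripper":36,"xyz":[0,0,0],"roll":-1},{"gripper":36,"xyz":[0,0,0],"roll":-1},{"gripper":36,"xyz":[0,0,0],"roll":-0.2}]}}

```text
t: 19.1
tool_pos: [0.4807, -0.0929, 0.1932]
orientation: [-0.001, 0.966, 0.258, -0.002]
contact_force: [-1.3, 0.2, -0.9]
width: 0.0409
```

{"method": "arm_command", "body": {"rows": [{"gripper":36,"xyz":[0,0,0],"roll":0},{"gripper":36,"xyz":[0,0,0],"roll":0},{"gripper":36,"xyz":[0,0,0],"roll":0}]}}

```text
t: 19.35
tool_pos: [0.4821, -0.0928, 0.1946]
orientation: [-0.0, 0.967, 0.256, -0.001]
contact_force: [-0.0, 1.2, -1.8]
width: 0.0409
```

{"method": "arm_command", "body": {"rows": [{"gripper":36,"xyz":[0,2,10],"roll":0},{"gripper":36,"xyz":[0,0,18],"roll":0},{"gripper":36,"xyz":[0,0,18],"roll":0},{"gripper":36,"xyz":[0,0,18],"roll":0},{"gripper":36,"xyz":[0,0,18],"roll":0},{"gripper":36,"xyz":[0,0,12],"roll":0},{"gripper":36,"xyz":[0,0,4],"roll":0},{"gripper":36,"xyz":[0,0,0],"roll":0},{"gripper":36,"xyz":[0,0,0],"roll":0},{"gripper":36,"xyz":[0,0,0],"roll":0}]}}

```text
t: 20.18
tool_pos: [0.4846, -0.0948, 0.0982]
orientation: [0.001, 0.966, 0.257, 0.001]
contact_force: [-0.6, 1.0, -1.1]
width: 0.0409
```

```bash
python3 - <<'E'
from h import *
o=observe();p=np.array(o['tool_pos']);q=o['orientation'];print(p.round(4),np.round(q,4),o['width'],o['t'])
a=2*np.arctan2(q[2],q[1])-np.pi/2;ty=np.array([np.cos(a),np.sin(a),0]);tx=np.array([-np.sin(a),np.cos(a),0])
c=snap('scene');W=world(c)
L=np.stack([(W-p)@tx,(W-p)@ty,W[...,2]],-1)
m=(abs(L[...,0])<.02)&(abs(L[...,1])<.019)&(L[...,2]>.05)&(L[...,2]<.19);Q=L[m];v,u=np.nonzero(m);print(u.min(),u.max(),v.min(),v.max())
for z in np.arange(.06,.19,.004):
    k=abs(Q[:,2]-z)<.002
    if k.sum():print(round(z,3),k.sum(),'tx',np.percentile(Q[k,0],[3,50,97]).round(3),'ty',np.percentile(Q[k,1],[3,50,97]).round(3))
cv2.imwrite('pics/p6.png',cv2.resize(c['color'][190:310,230:390,::-1],(800,600),interpolation=cv2.INTER_CUBIC))
E
```

```text
[ 0.4846 -0.0948  0.0982] [6.000e-04 9.664e-01 2.570e-01 8.000e-04] 0.04087448337399201 20.1833
311 335 277 305
0.084 13 tx [-0.011 -0.011 -0.01 ] ty [-0.015 -0.001  0.018]
0.088 24 tx [-0.012 -0.011 -0.009] ty [-0.017 -0.001  0.018]
0.092 19 tx [-0.012 -0.011 -0.01 ] ty [-0.015  0.006  0.016]
0.096 13 tx [-0.011 -0.011 -0.011] ty [-0.01   0.     0.016]
0.1 3 tx [-0.012 -0.012 -0.011] ty [-0.016 -0.014  0.01 ]
0.104 5 tx [-0.014 -0.014 -0.012] ty [-0.017 -0.011  0.003]
0.108 19 tx [-0.015 -0.014 -0.013] ty [-0.017  0.001  0.017]
0.112 23 tx [-0.016 -0.015 -0.013] ty [-0.018 -0.002  0.018]
0.116 28 tx [-0.016 -0.015 -0.011] ty [-0.019  0.001  0.017]
0.12 26 tx [-0.016 -0.015 -0.013] ty [-0.016 -0.001  0.014]
0.124 21 tx [-0.016 -0.014 -0.013] ty [-0.017 -0.003  0.018]
0.128 24 tx [-0.015 -0.014 -0.013] ty [-0.017 -0.     0.018]
0.132 38 tx [-0.015 -0.014 -0.007] ty [-0.019 -0.001  0.017]
0.136 161 tx [-0.014 -0.006  0.01 ] ty [-0.017 -0.     0.018]
0.14 121 tx [-0.011 -0.001  0.01 ] ty [-0.015  0.002  0.014]
0.144 6 tx [-0.002 -0.001  0.   ] ty [-0.014  0.001  0.017]
0.148 6 tx [-0.002 -0.001 -0.   ] ty [-0.013  0.015  0.017]
0.152 4 tx [-0.001 -0.     0.001] ty [-0.015 -0.013  0.014]
0.156 7 tx [-0.002 -0.001  0.   ] ty [-0.015  0.015  0.017]
0.16 14 tx [-0.002 -0.001  0.001] ty [-0.014 -0.003  0.017]
0.164 28 tx [-0.002 -0.     0.001] ty [-0.011  0.003  0.014]
```

View pics/p6.png

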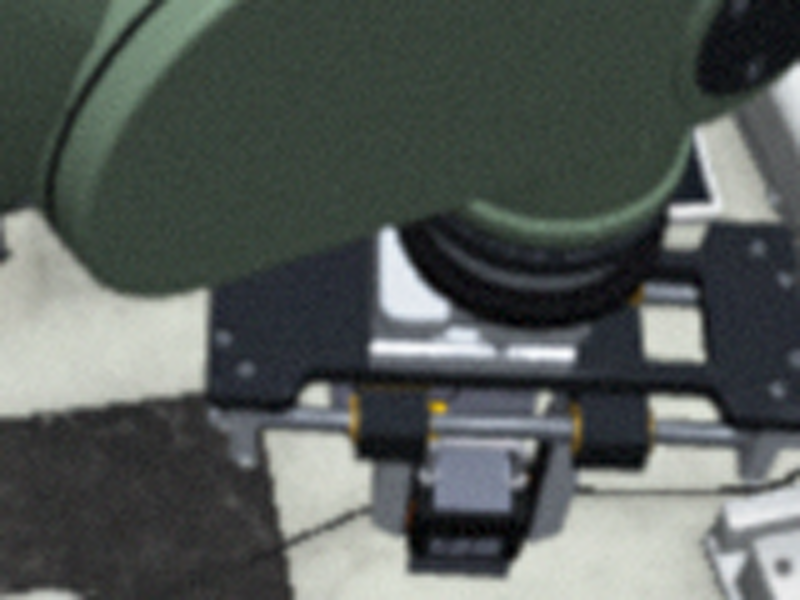

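The plug hangs level in the jaws: shell top at z≈0.138, bail top at 0.165, so its origin is at ≈0.103. It is centred on the hook line to within 1 mm. Lower 3 mm, then thread the bail over the tip (tip top 0.154) with force checks.

{"method": "arm_command", "body": {"rows": [{"gripper":36,"xyz":[4,0,2],"roll":0},{"gripper":36,"xyz":[8,0,1],"roll":0},{"gripper":36,"xyz":[8,0,0],"roll":0},{"gripper":36,"xyz":[8,0,0],"roll":0},{"gripper":36,"xyz":[6,0,0],"roll":0},{"gripper":36,"xyz":[4,0,0],"roll":0},{"gripper":36,"xyz":[4,0,0],"roll":0},{"gripper":36,"xyz":[0,0,0],"roll":0},{"gripper":36,"xyz":[0,0,0],"roll":0}]}}

```text
t: 20.98
tool_pos: [0.5201, -0.0734, 0.0941]
orientation: [-0.0, 0.966, 0.257, -0.0]
contact_force: [-0.0, 0.5, -1.4]
width: 0.0409
```

{"method": "arm_command", "body": {"rows": [{"gripper":36,"xyz":[3,0,0],"roll":0},{"gripper":36,"xyz":[3,0,0],"roll":0},{"gripper":36,"xyz":[2,0,0],"roll":0},{"gripper":36,"xyz":[0,0,0],"roll":0},{"gripper":36,"xyz":[0,0,0],"roll":0}]}}

```text
t: 21.4
tool_pos: [0.5271, -0.0696, 0.0943]
orientation: [0.0, 0.966, 0.257, -0.0]
contact_force: [-0.1, -0.4, -0.8]
width: 0.041
```

The bail is past the tip with no contact force. Continue in and down.

{"method": "arm_command", "body": {"rows": [{"gripper":36,"xyz":[4,0,0],"roll":0},{"gripper":36,"xyz":[4,0,2],"roll":0},{"gripper":36,"xyz":[4,0,2],"roll":0},{"gripper":36,"xyz":[4,0,2],"roll":0},{"gripper":36,"xyz":[2,0,2],"roll":0},{"gripper":36,"xyz":[0,0,2],"roll":0},{"gripper":36,"xyz":[0,0,0],"roll":0},{"gripper":36,"xyz":[0,0,0],"roll":0}]}}

```text
t: 22.07
tool_pos: [0.5423, -0.0605, 0.0839]
orientation: [-0.0, 0.966, 0.257, -0.0]
contact_force: [0.7, 0.5, -1.6]
width: 0.0406
```

```bash
python3 - <<'E'
from h import *
o=observe();p=np.array(o['tool_pos']);q=o['orientation'];print(p.round(4),np.round(q,4),o['contact_force'])
a=2*np.arctan2(q[2],q[1])-np.pi/2;ty=np.array([np.cos(a),np.sin(a),0]);tx=np.array([-np.sin(a),np.cos(a),0])
c=snap('scene');W=world(c);L=np.stack([(W-p)@tx,(W-p)@ty,W[...,2]],-1)
m=(abs(L[...,0])<.035)&(abs(L[...,1])<.019)&(L[...,2]>.11)&(L[...,2]<.17);Q=L[m];v,u=np.nonzero(m)
for z in np.arange(.11,.17,.004):
    k=abs(Q[:,2]-z)<.002
    if k.sum():print(round(z,3),k.sum(),'tx',np.percentile(Q[k,0],[3,50,97]).round(3),'ty',np.percentile(Q[k,1],[3,50,97]).round(3))
cu,cv=int(u.mean()),int(v.mean());cv2.imwrite('pics/p7.png',cv2.resize(c['color'][cv-35:cv+40,cu-50:cu+50,::-1],(800,600),interpolation=cv2.INTER_CUBIC))
E
```

```text
[ 0.5423 -0.0605  0.0839] [-2.000e-04  9.664e-01  2.571e-01 -4.000e-04] [ 0.65121439  0.53245663 -1.60102234]
0.11 11 tx [-0.015 -0.014 -0.013] ty [-0.012 -0.     0.013]
0.114 23 tx [-0.015 -0.014 -0.008] ty [-0.019 -0.008  0.016]
0.118 34 tx [-0.015 -0.014 -0.006] ty [-0.017  0.001  0.019]
0.122 127 tx [-0.014 -0.006  0.013] ty [-0.017 -0.003  0.018]
0.126 80 tx [-0.011 -0.003  0.01 ] ty [-0.013 -0.003  0.017]
0.13 5 tx [-0.002 -0.001 -0.001] ty [-0.014  0.014  0.016]
0.134 12 tx [-0.002  0.001  0.034] ty [-0.014  0.003  0.017]
0.138 11 tx [-0.002  0.003  0.034] ty [-0.015 -0.002  0.017]
0.142 31 tx [-0.009 -0.001  0.032] ty [-0.014  0.     0.015]
0.146 46 tx [-0.011  0.001  0.028] ty [-0.012  0.002  0.016]
0.15 34 tx [-0.023 -0.001  0.021] ty [-0.009  0.002  0.012]
0.154 14 tx [-0.023 -0.019 -0.001] ty [-0.003  0.002  0.008]
```

View pics/p7.png

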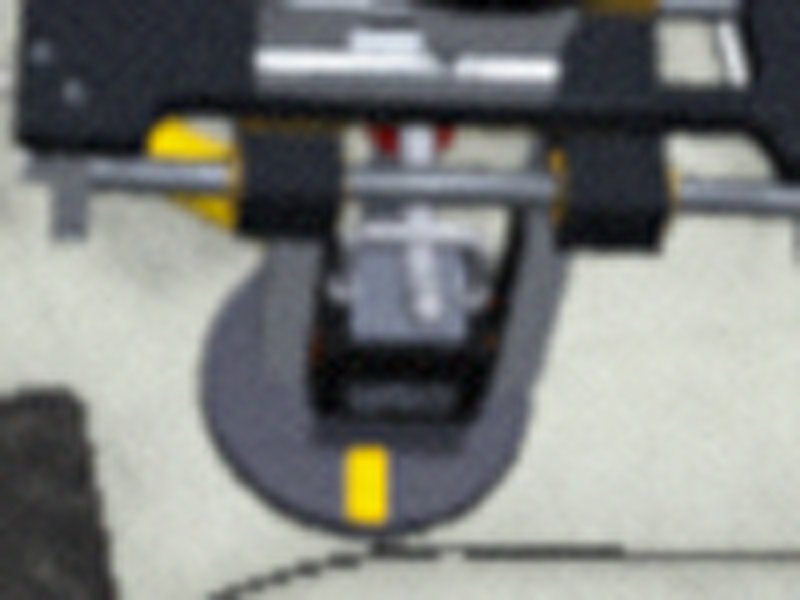

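The rod runs through the bail: the tip is at (425,300) in front of the bail bar at (410,230), central and still over the stripe. The bail is about 2–3 mm above the saddle. Lower until its weight is taken.

{"method": "arm_command", "body": {"rows": [{"gripper":36,"xyz":[0,0,1],"roll":0},{"gripper":36,"xyz":[0,0,0.5],"roll":0},{"gripper":36,"xyz":[0,0,0.5],"roll":0},{"gripper":36,"xyz":[0,0,0],"roll":0},{"gripper":36,"xyz":[0,0,0],"roll":0}]}}

```text
t: 22.53
tool_pos: [0.5426, -0.0606, 0.0823]
orientation: [0.0, 0.966, 0.257, 0.0]
contact_force: [-0.5, -0.3, -2.3]
width: 0.0413
```

{"method": "arm_command", "body": {"rows": [{"gripper":36,"xyz":[0,0,0.5],"roll":0},{"gripper":36,"xyz":[0,0,0.4],"roll":0},{"gripper":36,"xyz":[0,0,0],"roll":0},{"gripper":36,"xyz":[0,0,0],"roll":0}]}}

```text
t: 22.87
tool_pos: [0.5428, -0.0607, 0.0815]
orientation: [0.0, 0.966, 0.257, 0.0]
contact_force: [0.7, -0.4, -1.7]
width: 0.0414
```

{"method": "arm_command", "body": {"rows": [{"gripper":36,"xyz":[0,0,0.5],"roll":0},{"gripper":36,"xyz":[0,0,0.5],"roll":0},{"gripper":36,"xyz":[0,0,0],"roll":0},{"gripper":36,"xyz":[0,0,0],"roll":0}]}}

```text
t: 23.2
tool_pos: [0.543, -0.0607, 0.081]
orientation: [0.0, 0.966, 0.257, 0.0]
contact_force: [-2.0, 0.1, 4.0]
width: 0.0412
```

Contact at +4 N: the bail rests on the rod. Release evenly.

{"method": "arm_command", "body": {"rows": [{"gripper":42,"xyz":[0,0,0],"roll":0},{"gripper":45,"xyz":[0,0,0],"roll":0},{"gripper":48,"xyz":[0,0,0],"roll":0},{"gripper":51,"xyz":[0,0,0],"roll":0},{"gripper":54,"xyz":[0,0,0],"roll":0},{"gripper":57,"xyz":[0,0,0],"roll":0},{"gripper":62,"xyz":[0,0,0],"roll":0},{"gripper":70,"xyz":[0,0,0],"roll":0},{"gripper":78,"xyz":[0,0,0],"roll":0},{"gripper":82,"xyz":[0,0,0],"roll":0}]}}

```text
t: 24.03
tool_pos: [0.5423, -0.0605, 0.0799]
orientation: [-0.0, 0.966, 0.257, -0.0]
contact_force: [0.7, 0.1, 0.3]
width: 0.0784
```

{"method": "arm_command", "body": {"rows": [{"gripper":82,"xyz":[0,0,0],"roll":0},{"gripper":82,"xyz":[0,0,0],"roll":0},{"gripper":82,"xyz":[0,0,0],"roll":0},{"gripper":82,"xyz":[0,0,0],"roll":0},{"gripper":82,"xyz":[0,0,-5],"roll":0},{"gripper":82,"xyz":[0,0,-10],"roll":0},{"gripper":82,"xyz":[0,0,-15],"roll":0},{"gripper":82,"xyz":[0,0,-20],"roll":0},{"gripper":82,"xyz":[0,0,-25],"roll":0},{"gripper":82,"xyz":[0,0,-25],"roll":0}]}}

```text
t: 24.87
tool_pos: [0.5425, -0.0606, 0.182]
orientation: [0.0, 0.966, 0.257, 0.0]
contact_force: [1.2, 0.3, -0.1]
width: 0.0817
```

{"method": "arm_command", "body": {"rows": [{"gripper":82,"xyz":[0,0,-25],"roll":0},{"gripper":82,"xyz":[0,0,-25],"roll":0},{"gripper":82,"xyz":[-25,0,-5],"roll":0},{"gripper":82,"xyz":[-30,0,0],"roll":0},{"gripper":82,"xyz":[-30,-20,0],"roll":0},{"gripper":82,"xyz":[-10,-30,0],"roll":0},{"gripper":82,"xyz":[0,-35,0],"roll":0},{"gripper":82,"xyz":[0,-35,0],"roll":0},{"gripper":82,"xyz":[0,-35,0],"roll":0},{"gripper":82,"xyz":[0,-35,0],"roll":0}]}}

```text
t: 25.7
tool_pos: [0.365, 0.0579, 0.2365]
orientation: [0.0, 0.967, 0.256, 0.001]
contact_force: [0.0, 1.3, 0.5]
width: 0.0819
```

{"method": "arm_command", "body": {"rows": [{"gripper":82,"xyz":[0,-35,0],"roll":0},{"gripper":82,"xyz":[0,-35,0],"roll":0},{"gripper":82,"xyz":[0,-35,0],"roll":0},{"gripper":82,"xyz":[0,0,0],"roll":0},{"gripper":82,"xyz":[0,0,0],"roll":0},{"gripper":82,"xyz":[0,0,0],"roll":0}]}}

```text
t: 26.2
tool_pos: [0.314, 0.148, 0.2362]
orientation: [0.0, 0.966, 0.258, 0.001]
contact_force: [0.2, -0.5, -1.1]
width: 0.0822
```

```bash
python3 - <<'E'
from st import *
print(observe()['tool_pos'],observe()['t'])
stand('end')
a=cv2.imread('pics/scene_end.png');b=cv2.imread('pics/top_end.png')
f=lambda i,r:cv2.resize(i[r[1]:r[3],r[0]:r[2]],(400,400),interpolation=cv2.INTER_CUBIC)
cv2.imwrite('pics/end.png',np.hstack([f(a,(270,195,380,305)),f(b,(225,130,375,280))]))
for i,n in((a,'scene'),(b,'top')):
    j=cv2.imread(f'pics/{"s" if n=="scene" else "t"}0.png');d=cv2.absdiff(i,j).max(2)>60
    x,l,s,ce=cv2.connectedComponentsWithStats(d.astype(np.uint8));print(n,[s[k].tolist() for k in range(1,x) if s[k,4]>40])
c=snap('scene');W=world(c)
near=np.hypot(W[...,0]-.543,W[...,1]+.061)<.045;z=W[near];k=(z[:,2]>.05)&(z[:,2]<.155);z=z[k]
for h in np.arange(.06,.155,.008):
    q=z[abs(z[:,2]-h)<.004]
    if len(q)>3:print(h.round(3),len(q),q[:,:2].mean(0).round(4))
E
```

```text
[0.31404979 0.14802027 0.23615041] 26.2
scene hub [array([580.5, -41.4]), np.float64(11.8)] [ 0.5796 -0.0416] base [array([576.1, -38.7]), np.float64(50.3)]
  stripe n 46 -131.63933 by centre -154.13385524914423 [ 0.5537 -0.0544]
  hook n 135 -149.05283 by centre -151.45125179682074 zmax/r 0.1541 0.0659
top hub [array([579.2, -39.4]), np.float64(10.5)] [ 0.5794 -0.0389] base [array([582.4, -38. ]), np.float64(46.8)]
  stripe n 25 -161.91154 by centre -149.39697237065673 [ 0.5609 -0.0502]
  hook n 120 -151.96574 by centre -149.84434027911155 zmax/r 0.1553 0.066
scene [[0, 0, 19, 22, 291], [0, 15, 22, 17, 145], [40, 17, 60, 82, 3459], [33, 143, 83, 56, 1809], [122, 181, 54, 85, 2500], [54, 197, 51, 18, 265], [17, 203, 75, 23, 468], [193, 208, 8, 17, 62], [204, 219, 11, 15, 79], [43, 226, 25, 13, 167], [92, 228, 38, 5, 105], [83, 233, 8, 14, 80], [316, 232, 10, 27, 95], [307, 250, 30, 22, 258], [311, 269, 9, 7, 42]]
top [[216, 256, 14, 13, 112], [239, 376, 68, 43, 788], [194, 401, 14, 17, 127], [267, 411, 13, 9, 58], [215, 416, 19, 4, 46]]
0.068 29 [ 0.5349 -0.067 ]
0.076 51 [ 0.5365 -0.0663]
0.084 10 [ 0.5373 -0.0632]
0.092 42 [ 0.5348 -0.0641]
0.1 78 [ 0.5388 -0.0635]
0.108 71 [ 0.5386 -0.0644]
0.116 208 [ 0.5407 -0.0621]
0.124 154 [ 0.5434 -0.0618]
0.132 22 [ 0.5554 -0.0546]
0.14 57 [ 0.5551 -0.0533]
0.148 177 [ 0.5595 -0.0526]
```

View pics/end.png

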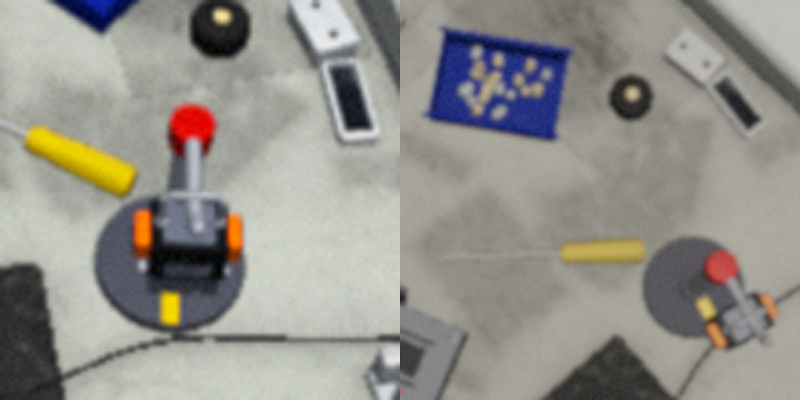

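The plug hangs on the hook by its bail (left (190,235)) with both buttons out, the hook is over the stripe, and the bystanders haven't moved. Let it settle a moment, then hand in.

{"method": "arm_command", "body": {"rows": [{"gripper":82,"xyz":[0,0,0],"roll":0},{"gripper":82,"xyz":[0,0,0],"roll":0},{"gripper":82,"xyz":[0,0,0],"roll":0},{"gripper":82,"xyz":[0,0,0],"roll":0},{"gripper":82,"xyz":[0,0,0],"roll":0},{"gripper":82,"xyz":[0,0,0],"roll":0},{"gripper":82,"xyz":[0,0,0],"roll":0},{"gripper":82,"xyz":[0,0,0],"roll":0},{"gripper":82,"xyz":[0,0,0],"roll":0},{"gripper":82,"xyz":[0,0,0],"roll":0}]}}

```text
t: 27.18
tool_pos: [0.3136, 0.1482, 0.2354]
orientation: [-0.0, 0.966, 0.257, 0.0]
contact_force: [-0.1, 0.6, 0.2]
width: 0.082
```

```bash
python3 -c "
from st import *
stand();print(job.sign_off())"
```

```text
scene hub [array([580. , -41.2]), np.float64(11.2)] [ 0.5799 -0.0414] base [array([576.9, -37.3]), np.float64(49.2)]
  stripe n 48 -132.54745 by centre -154.81342257985403 [ 0.5546 -0.0532]
  hook n 133 -147.62581 by centre -150.89244137022416 zmax/r 0.1549 0.0654
top hub [array([578.8, -39.3]), np.float64(10.3)] [ 0.5796 -0.0389] base [array([580. , -40.8]), np.float64(43.9)]
  stripe n 30 -149.46858 by centre -148.5429636704409 [ 0.561  -0.0502]
  hook n 120 -152.9666 by centre -149.57091737594166 zmax/r 0.1578 0.0656
the job is handed in; nothing more can be done
None
```

The job is done and handed in at about 27 s. I turned the hook to the stripe, squeezed both buttons (41 mm opening), pulled the plug out and hung it by its bail on the hook saddle. I then released it and moved the arm clear.

**Last checks:**
- **Hook direction:** about −150°, against −150.4° for the stripe measured before hanging. In the last pictures the plug partly hides the stripe, so its line fits scattered (−133° to −149°), and I rely on the earlier value.
- **Plug and bystanders:** the final picture shows the plug hanging freely with both buttons out. The screwdriver, knob and tray look unmoved, and comparing pictures with the start showed no change where they lie.

**What disagreed or failed:**
- **Hand height:** the reported tool position was about 30 mm lower than the hand really was. My first pinch at the hook therefore closed above the rod and missed without moving it. I measured the offset with the camera, corrected for it, and the second pinch worked.

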